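Pass the dish sled under the reading bridge to its set stop

TASK

The dish tray on the viewing slide has swung out on its pin: push it back square against the fence on the sled, then push the sled by its near grip until its far grip is out beyond the bridge and let go. Take the far grip and draw the sled on until you feel it pressed up firmly against the clamped stop block, without shifting the stop, and let go with the tray still square. Leave the dishes, bottle and other things around the slide where they are.

Things in the scene. Friction and masses are not known exactly. Their poses are not given: they have to be found in the camera images.
- slide_base: Fixed white slide base, 130 mm wide (x), 600 mm long (y = -310 to +290), 20 mm high; two steel rails on it, tops at 33 mm. Origin on the bench under the middle of the bridge, on the slide's centre line. The sled travels along its +y, which runs to the robot's left (yaw within 0.15 rad); +x points away from the robot.
- bridge (a point): Middle of the underside of the fixed bridge over the slide, 125 mm above slide_base's origin; axes the same. Legs at x = -90 and +90 mm (18 mm thick, 60 along y; feet 30 x 80 x 10 mm) hold a lens housing 200 mm (x) by 80 mm (y = -40 to +40), from 125 to 180 mm above the bench, lens ring to 192 mm. Sled, grips and squared tray pass below it; a hand does not.
- sled: Aluminium plate 110 (x) by 260 (y) by 12 mm, top 45 mm above the bench, fence 16 mm high on its +x edge. Origin: centre of its underside; axes as slide_base. Slides along y only, about 3 N friction, stays where left. Origin starts at y = -165 to -120 mm of slide_base, ends at about +65 to +105 mm, as the stop is set.
- near_grip (a point): Near grip: upright black tab fixed on the sled 115 mm behind the sled's centre (y = -115 mm). 14 mm thick in x, 30 mm along y, 60 mm tall, from 45 to 105 mm above the bench. This point: centre of its foot, 45 mm up; axes as the sled.
- far_grip (a point): Far grip: like tab a quarter turn round, fixed on the sled 115 mm ahead of its centre (y = +115 mm). 30 mm wide in x, 14 mm thick along y, 60 mm tall, from 45 to 105 mm above the bench. This point: centre of its foot. It starts under or short of the bridge, out of a hand's reach; free to take from above once some 110 mm beyond the bridge's middle.
- tray (a joint): Angle of the dish tray on the sled, rad: 0 is square on the fence (a firm end), starts 0.35 to 0.7, swung out to the robot (-x); friction under 1 N at its free end, stays where left. Tray 90 (x) by 140 mm (y), walls from 45 to 65 mm above the bench. Its pin is on the sled's centre line, 60 mm ahead (+y) of its centre; the tray reaches 10 mm ahead of the pin, 130 mm behind, 45 mm to each side.
- tray_corner (a point): Top of the tray's free corner on the robot's side, 45 mm to the tray's -x and 130 mm behind the pin (its -y), 65 mm above the bench. Moves with tray and sled. Axes are the tray's, those of the sled when square.
- nose (a point): Middle of the sled's leading end face (130 mm ahead of the sled's centre), 39 mm above the bench; axes as the sled.
- stop: Steel stop block clamped across the slide ahead of the sled, 60 mm (x) by 26 mm (y), from 20 to 48 mm above the bench, with a thumbscrew on its +x side. Origin at the middle of the lower edge of the face that meets the sled; axes as slide_base. It is held by friction and slips if pushed with more than about 22 N.
- stop_face (a point): Middle of the stop's face that meets the sled's nose, 39 mm above the bench. Set somewhere between y = 195 and 235 mm of slide_base; axes as slide_base.
- dish_a: Bystander: loose clear dish 64 mm across, 15 mm high, on the robot's side of the bridge. Origin at the centre of its underside.
- dish_b: Bystander: loose clear dish like the other, beyond the slide.
- timer: Bystander: white upright timer, 70 mm wide, 85 mm tall, beyond the slide. Origin under its centre.
- reagent: Bystander: amber bottle 60 mm across, 140 mm tall, beyond the slide near the stop. Origin under its centre.
- swab_box: Bystander: cardboard box 60 x 110 x 35 mm on the robot's side. Origin under its centre.
- marker: Bystander: marker pen 137 mm long, 16 mm high, lying on the bench on the robot's side, partly under the swung tray. Origin under its middle.
- tally: Bystander: round steel tally counter 48 mm across, 40 mm tall, beyond the slide. Origin under its centre.

How it is judged:
By the outcome, as a careful person would: the job done as asked, in the order asked, and still so for the second after the job is handed in, with the robot touching nothing.
It also fails if it takes over 54 s, if anything falls off the work surface, if the arm or the gripper's body presses on something with over 40 N, if the wrist force passes 120 N, or if a joint passes its speed limit or range.

ROBOT

A 6-joint arm with a two-finger parallel gripper is mounted at the origin on the work surface. World frame = base frame: x ahead of the robot, y to its left, z up, the work surface at z = 0. Lengths are in mm, angles in rad, forces in N, time in s.
With the tool pointing down it reaches from about 350 to 775 mm from the base axis. Payload 7.3 kg.
Tool frame: the origin (TCP) lies between the finger pads; the fingertips stand 17 mm ahead of it and the grasp point (between the pads) lies 2 mm behind it; z points along the fingers, y is the direction in which the jaws open and shut (so a half turn about z gives the same grasp; the last joint's range is limited). The gripper opens to 92 mm and grips with 3 to 60 N. Pads are 19 mm wide; open, the fingers measure 130 mm over their backs; the gripper's body (75 mm by 190 mm) begins 47 mm behind the grasp point.
Start: joints at [-1.281, 0.342, 1.524, -0, 1.275, -0.146], TCP at [221.645, -475.938, 243.741] pointing down, gripper open.
Joint ranges: [-2.53, 2.53], [-0.77, 2.02], [0.04, 2.7], [-1, 4.14], [0.28, 2.66], [-3.11, 3.11]. Speed limits (rad/s): [2.57, 2.57, 3.14, 3.14, 3.14, 3.14].

INTERFACE

Orientations are given as [roll, pitch, yaw] about the fixed x, y, z axes, in that order (R = Rz(yaw) Ry(pitch) Rx(roll)).
In Python, from plant import get_obs, capture, get_calibration, close_job gives the robot as it stands.
- The arm moves only by the tool carry_out, never from a script. Its argument "moves" is one flat list of numbers, 7 for each row, row after row: the shift along the tool's x, y, z normalised to -1 to 1, where 1 is 40 cm, then the turn, a rotation vector about the tool's x, y, z normalised to -1 to 1, where 1 is 30 degrees, then the opening, from 0 (shut) to 1 (fully open). A call has exactly 8 rows; each row is the pose to reach, as a shift and turn from the pose measured when the call began, along the tool's axes at that moment; what a row does not reach only later rows make up. A row lasts 1/10 s, in which the tool goes at most 50 mm and 8.59 degrees, less where a joint would pass 70% of its speed; a pose out of reach is approached as far as the arm can. A call with a number of a shift or a turn outside -1 to 1 is refused whole. A call with a gripper value outside its range is refused whole. The fingers move at their own pace and stop on an object; the grip force is fixed at half the most. Time passes only in rows, so rows that repeat a pose let the fingers close, or fill a call up. It gives the time, the measured TCP pose, the force and the opening at its end, in the units of the state.
- get_obs(): the state, without advancing time (a new reading comes with each control period).
- capture(name): name is "scene" or "top"; returns the picture (480x640x3 uint8, red, green, blue); there is no depth.
- get_calibration(name): a dict with "vfov" (degrees; the focal length in pixels is half the picture's height over the tangent of half this angle, whatever the lens; pixels are square), "cx", "cy" (the principal point, pixels), "dist" ([k1, k2, p1, p2, k3] as OpenCV has them; the pictures are not rectified), "cam_to_world" (4x4, takes a point from camera to world coordinates). Camera axes: x right, y up, looking along -z (the intrinsics and any distortion apply to the point x, -y, -z); pixel columns grow to the right and rows downward; lengths in mm; the calibration is good to about 2 mm. A picture is of the moment at which its call begins. get_calibration takes no time and is no camera call.
- close_job(): hands the job in, once; it reports no verdict.
The state is a dict: "time": time; "joint_positions": joint angles; "dq": joint speeds; "tau": joint torques, N m; "tool_pos": TCP position; "tcp_rot": TCP orientation; "contact_force": force on the tool from outside, world axes, zero at the start; "moment": the same for the moment, N m; "grip_width": finger opening in mm.
Only numpy, scipy, OpenCV 4.12 (cv2) and the standard library are available. Lean on these libraries where they do the work, as an engineer would, in place of code of your own. Each camera call takes 0.05 s, during which the arm holds its last target.

## Working session

There is one attempt and no reset: what is moved stays moved. The work goes in short steps, Python scripts to look and compute and a tool call to move; the robot and the scene stay as the last step left them, time stands still between calls to the robot, and variables do not carry over. Pictures are saved under pics/ and viewed, and the job is handed in when it is done.

Besides the shell and the picture viewer there is one more tool, called after "Call:" in YAML: its name, and indented under it one key for each argument. carry_out: Moves the arm, as the interface text tells. Scaled input: -1 to 1 covers 40 cm each way for a shift and 30 degrees each way for a turn. Its arguments: {"type":"object","properties":{"moves":{"type":"array","items":{"type":"number"}}},"required":["moves"]}

```bash
ls; mkdir -p pics; python3 - <<'E'
from plant import *
import cv2
print(get_obs())
for n in("scene","top"):
    im=capture(n); cv2.imwrite(f"pics/{n}0.png",im[:,:,::-1]); print(n,get_calibration(n))
E
```

```text
pics
{'time': 0.0, 'joint_positions': array([-1.28100945e+00,  3.42725596e-01,  1.52500660e+00,  2.99397025e-05,
        1.27539839e+00, -1.45983747e-01]), 'dq': array([ 1.44094985e-03, -6.32930475e-04, -1.08215118e-03, -1.13732952e-05,
        7.70181127e-04,  1.22116077e-04]), 'tau': array([ 1.61510903e-03, -4.31240737e+01, -2.44217867e+01,  7.18661863e-02,
        5.58653427e-02, -1.05754079e-04]), 'tool_pos': array([ 221.53466518, -475.55577197,  243.04708755]), 'tcp_rot': array([-3.14007524e+00, -2.52041577e-04,  4.35761695e-01]), 'contact_force': array([-0.49677762, -0.00591075, -0.18280599]), 'moment': array([-0.04545137,  0.03095163,  0.01697538]), 'grip_width': 91.5840422305681}
scene {'vfov': 44.26886166071605, 'cx': 327.3616187326579, 'cy': 250.5135389311293, 'dist': array([-0.14487271,  0.        ,  0.        ,  0.        ,  0.        ]), 'cam_to_world': array([[-4.95395184e-02, -7.79807274e-01,  6.24056448e-01,
         1.21936755e+03],
       [ 9.98717523e-01, -3.21409099e-02,  3.91186884e-02,
         7.55465584e+01],
       [-1.04472957e-02,  6.25194031e-01,  7.80399435e-01,
         9.65852779e+02],
       [ 0.00000000e+00,  0.00000000e+00,  0.00000000e+00,
         1.00000000e+00]])}
top {'vfov': 45.226283647187884, 'cx': 318.91801034438987, 'cy': 242.88151023566422, 'dist': array([-0.07277138,  0.        ,  0.        ,  0.        ,  0.        ]), 'cam_to_world': array([[-2.83089021e-02,  9.98388188e-01, -4.91897574e-02,
         5.01469892e+02],
       [-9.99591351e-01, -2.84696762e-02, -2.57075361e-03,
         1.81970609e+01],
       [-3.96702650e-03,  4.90968809e-02,  9.98786143e-01,
         1.25645828e+03],
       [ 0.00000000e+00,  0.00000000e+00,  0.00000000e+00,
         1.00000000e+00]])}
```

View pics/scene0.png

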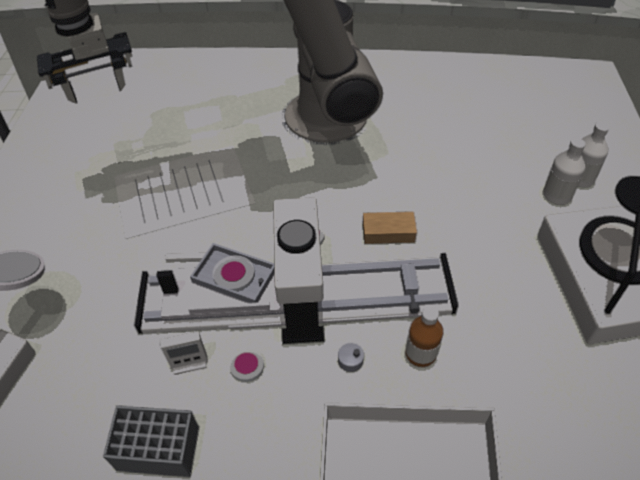

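View pics/top0.png

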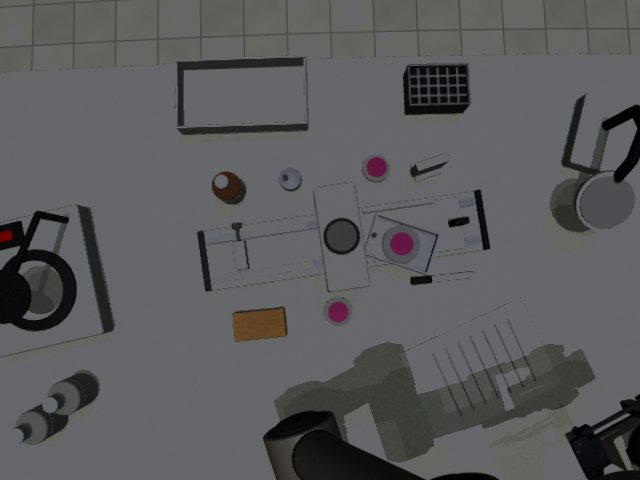

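The scene view shows the near grip at about (168,282), the bridge at (298,250), the stop at (410,275) and the tray at (233,272). In the top view they sit at (458,222), (342,236), (240,255) and (402,244). I'll enlarge both.

```bash
cat > h.py <<'E'
import numpy as np, cv2
from plant import *
def cal(n):
    c=get_calibration(n); f=240/np.tan(np.radians(c["vfov"]/2))
    K=np.array([[f,0,c["cx"]],[0,f,c["cy"]],[0,0,1]]); T=np.array(c["cam_to_world"]); return K,np.array(c["dist"]),T
def proj(n,P):
    K,d,T=cal(n); P=np.atleast_2d(P).astype(float)
    pc=(P-T[:3,3])@T[:3,:3]; pc=pc*[1,-1,-1]
    return cv2.projectPoints(pc,np.zeros(3),np.zeros(3),K,d)[0].reshape(-1,2)
def ray(n,uv):
    K,d,T=cal(n); q=cv2.undistortPoints(np.array([[uv]],float),K,d).ravel()
    v=T[:3,:3]@np.array([q[0],-q[1],-1]); return T[:3,3],v
def onz(n,uv,z):
    o,v=ray(n,uv); return o+v*(z-o[2])/v[2]
def tri(a,b):
    o1,v1=ray("scene",a);o2,v2=ray("top",b)
    A=np.stack([v1,-v2],1); s=np.linalg.lstsq(A,o2-o1,rcond=None)[0]
    p,q=o1+s[0]*v1,o2+s[1]*v2
    return (p+q)/2,np.linalg.norm(p-q)
def crop(src,x0,y0,w,h,s,out,gamma=1):
    im=cv2.imread(src)[y0:y0+h,x0:x0+w]
    im=(255*(im/255.)**gamma).astype(np.uint8)
    cv2.imwrite(out,cv2.resize(im,None,fx=s,fy=s,interpolation=cv2.INTER_CUBIC))
E
python3 - <<'E'
from h import *
crop("pics/scene0.png",130,190,200,150,4,"pics/s0a.png")
crop("pics/scene0.png",270,190,200,150,4,"pics/s0b.png")
crop("pics/top0.png",310,160,190,140,4,"pics/t0a.png",.5)
crop("pics/top0.png",190,160,190,140,4,"pics/t0b.png",.5)
E
```

```text
(no output)
```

View pics/s0a.png

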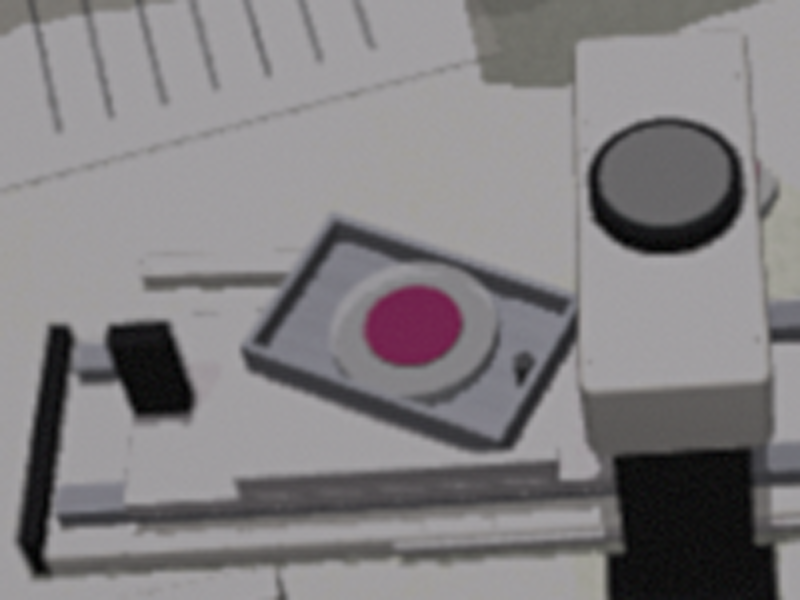

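View pics/s0b.png

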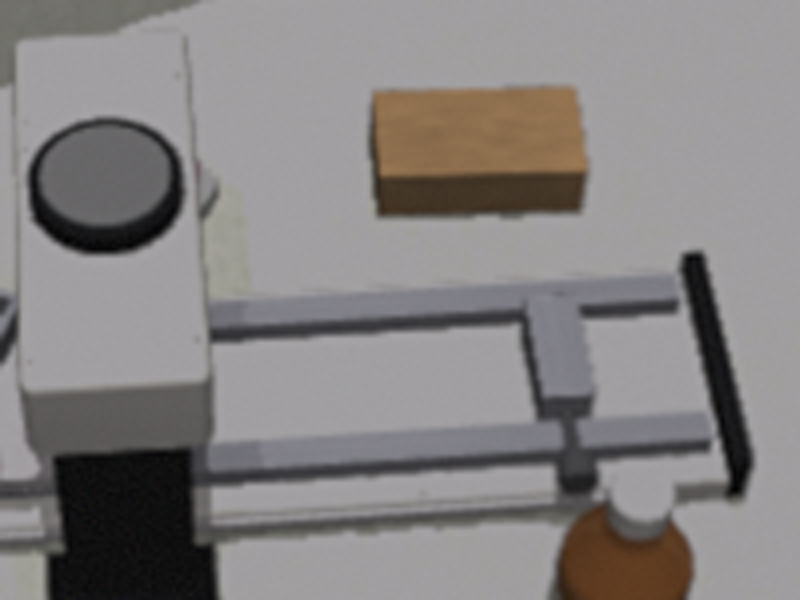

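View pics/t0a.png

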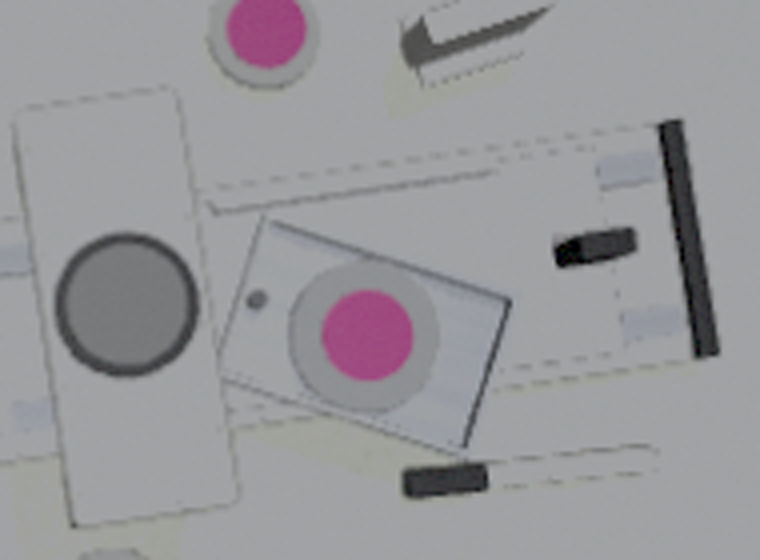

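View pics/t0b.png

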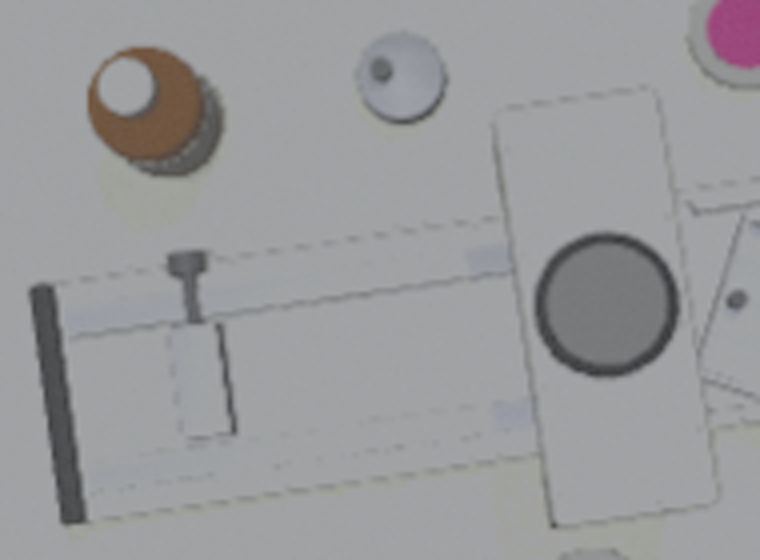

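```bash
python3 - <<'E'
from h import *
sa=lambda X,Y:(130+(X+.5)/4-.5,190+(Y+.5)/4-.5)
sb=lambda X,Y:(270+(X+.5)/4-.5,190+(Y+.5)/4-.5)
ta=lambda X,Y:(310+(X+.5)/4-.5,160+(Y+.5)/4-.5)
tb=lambda X,Y:(190+(X+.5)/4-.5,160+(Y+.5)/4-.5)
L={"house--":(sa(577,42),ta(238,502)),"house-+":(sa(747,35),ta(73,525)),"house++":(sa(770,382),ta(14,108)),"house+-":(sa(582,392),ta(175,88)),
"trayfree-":(sa(335,215),ta(465,454)),"trayfree+":(sa(245,350),ta(512,300)),"traypin+":(sa(507,447),ta(265,218)),"pin":(sa(522,360),ta(256,300)),
"neargrip top":(sa(140,327),ta(610,244)),
"stop near-x":(sb(525,300),tb(235,434)),"stop near+x":(sb(540,405),tb(218,325)),
"stop far-x":(sb(578,293),tb(188,440)),"screw":(sb(575,455),tb(188,258)),
"markerL cap":(sa(145,265),ta(403,482)),
}
R={}
for k,(a,b) in L.items():
    p,e=tri(a,b); R[k]=p; print(k,p.round(1),"err",round(e,1))
h=[onz("top",L[k][1],180) for k in L if k.startswith("house")]
print(np.array(h).round(1)); c=np.mean(h,0);print(c)
h2=[onz("scene",L[k][0],180) for k in L if k.startswith("house")]
print(np.array(h2).round(1),np.mean(h2,0))
E
```

```text
house-- [472.8 -69.7 176.1] err 2.0
house-+ [464.2   8.1 174.8] err 2.7
house++ [661.1  29.9 176.5] err 2.1
house+- [668.6 -46.6 175.3] err 1.6
trayfree- [ 491.2 -197.5   66.2] err 0.9
trayfree+ [ 570.8 -227.7   59.5] err 1.8
traypin+ [617.3 -97.8  54.7] err 3.6
pin [574.1 -92.9  64.4] err 0.5
neargrip top [ 594.3 -266.   107.3] err 3.1
stop near-x [512.2 173.4  44.2] err 4.1
stop near+x [570.2 180.7  38. ] err 1.8
stop far-x [509.7 198.5  47.9] err 5.6
screw [605.4 194.7  48.6] err 2.4
markerL cap [ 497.2 -230.6   45.3] err 129.1
[[473.  -70.4 180. ]
 [464.5   6.8 180. ]
 [660.7  28.9 180. ]
 [668.  -47.1 180. ]]
[566.54202932 -20.45903025 180.        ]
[[476.4 -68.  180. ]
 [469.    9.9 180. ]
 [663.5  31.2 180. ]
 [671.8 -45.1 180. ]] [570.21197012 -17.99592452 180.        ]
```

```bash
cat > fit.py <<'E'
from h import *
from scipy.optimize import least_squares
sa=lambda X,Y:(130+(X+.5)/4-.5,190+(Y+.5)/4-.5)
sb=lambda X,Y:(270+(X+.5)/4-.5,190+(Y+.5)/4-.5)
ta=lambda X,Y:(310+(X+.5)/4-.5,160+(Y+.5)/4-.5)
tb=lambda X,Y:(190+(X+.5)/4-.5,160+(Y+.5)/4-.5)
def R(a): return np.array([[np.cos(a),-np.sin(a)],[np.sin(a),np.cos(a)]])
def W(p,x,y,z): return np.r_[p[:2]+R(p[2])@[x,y],z]
def tray(p,x,y,z):
    q=R(-p[4])@[x,y]; return W(p,q[0],q[1]+p[3]+60,z)
O=[("scene",sa(577,42),lambda p:W(p,-100,-40,180)),("top",ta(238,502),lambda p:W(p,-100,-40,180)),
("scene",sa(747,35),lambda p:W(p,-100,40,180)),("top",ta(73,525),lambda p:W(p,-100,40,180)),
("scene",sa(770,382),lambda p:W(p,100,40,180)),("top",ta(14,108),lambda p:W(p,100,40,180)),
("scene",sa(582,392),lambda p:W(p,100,-40,180)),("top",ta(175,88),lambda p:W(p,100,-40,180)),
("scene",sa(335,215),lambda p:tray(p,-45,-130,65)),("top",ta(465,454),lambda p:tray(p,-45,-130,65)),
("scene",sa(245,350),lambda p:tray(p,45,-130,65)),("top",ta(512,300),lambda p:tray(p,45,-130,65)),
("top",ta(265,218),lambda p:tray(p,45,10,65)),
("scene",sa(110,330),lambda p:W(p,-7,p[3]-130,105)),("scene",sa(168,325),lambda p:W(p,-7,p[3]-100,105)),
("top",ta(635,252),lambda p:W(p,-7,p[3]-130,105)),("top",ta(633,230),lambda p:W(p,7,p[3]-130,105)),("top",ta(582,236),lambda p:W(p,7,p[3]-100,105)),
("scene",sb(525,300),lambda p:W(p,-30,p[5],48)),("top",tb(235,434),lambda p:W(p,-30,p[5],48)),
("scene",sb(537,402),lambda p:W(p,30,p[5],48)),("top",tb(218,325),lambda p:W(p,30,p[5],48)),
("scene",sb(592,395),lambda p:W(p,30,p[5]+26,48)),("scene",sb(578,293),lambda p:W(p,-30,p[5]+26,48)),
]
C={"scene":6,"top":8}
def res(p):
    r=[]
    for n,uv,f in O:
        r.append((proj(n,f(p))[0]-uv-p[C[n]:C[n]+2]))
    return np.r_[np.ravel(r),p[6:10]*.7]
if __name__=="__main__":
    s=least_squares(res,np.r_[568,-19,.11,-140,.5,210,0,0,0,0],loss="soft_l1",x_scale=[1,1,.01,1,.01,1,1,1,1,1])
    p=s.x;print(p.round(3));r=res(p)[:-4].reshape(-1,2)
    for (n,uv,f),e in zip(O,r): print(n,np.round(uv,1),e.round(2))
    np.save("p.npy",p)
    print("near grip",W(p,0,p[3]-115,105),"far",W(p,0,p[3]+115,105),"corner",tray(p,-45,-130,65),"nose",W(p,0,p[3]+130,39),"stop",W(p,0,p[5],39))
E
python3 fit.py
```

```text
[ 5.67306e+02 -1.93930e+01  1.20000e-01 -1.32651e+02  4.73000e-01
  1.96758e+02 -5.43000e-01 -7.15000e-01 -3.95000e-01 -9.77000e-01]
scene [273.9 200.1] [-0.92 -0.74]
top [369.1 285.1] [0.78 1.04]
scene [316.4 198.4] [-0.11 -1.59]
top [327.9 290.9] [-0.38  1.68]
scene [322.1 285.1] [ 1.29 -0.15]
top [313.1 186.6] [-1.46  0.46]
scene [275.1 287.6] [-0.67  0.44]
top [353.4 181.6] [ 0.32 -0.8 ]
scene [213.4 243.4] [0.38 0.21]
top [425.9 273.1] [0.32 2.12]
scene [190.9 277.1] [-0.5   0.07]
top [437.6 234.6] [ 1.98 -0.52]
top [375.9 214.1] [-0.15 -1.49]
scene [157.1 272.1] [-0.1  -0.65]
scene [171.6 270.9] [ 1.38 -0.38]
top [468.4 222.6] [0.53 0.23]
top [467.9 217.1] [-0.09 -1.13]
top [455.1 218.6] [-1.93 -0.45]
scene [400.9 264.6] [-0.86  0.29]
top [248.4 268.1] [-0.35  0.18]
scene [403.9 290.1] [ 0.74 -0.14]
top [244.1 240.9] [-0.15 -0.79]
scene [417.6 288.4] [0.51 0.7 ]
scene [414.1 262.9] [-1.01  1.2 ]
near grip [ 597.05441917 -265.25127077  105.        ] far [569.4261101  -36.91669928 105.        ] corner [ 488.86005093 -197.94164668   65.        ] nose [567.62426385 -22.02531419  39.        ] stop [543.67058126 175.94025205  39.        ]
```

```bash
cat > go.py <<'E'
import sys
from h import *
from fit import R,W
p=np.load("p.npy")
from scipy.spatial.transform import Rotation as Ro
def st():
    o=get_obs(); P=np.array(o["tool_pos"]); Rm=Ro.from_euler("xyz",o["tcp_rot"]); return o,P,Rm
def tos(P): return np.r_[R(p[2]).T@(np.array(P[:2])-p[:2]),P[2]]
def target(x,y,z,yawrel):
    """slide coords target; yawrel = tool yaw relative to slide (deg). prints normalised numbers"""
    o,P,Rm=st(); t=W(p,x,y,z); d=Rm.inv().apply(t-P)/400
    Rt=Ro.from_euler("xyz",[np.pi,0,p[2]+np.radians(yawrel)])
    rv=np.degrees((Rm.inv()*Rt).as_rotvec())/30
    print("world",t.round(1),"shift",d.round(4),"turn",rv.round(3),"dist mm",np.linalg.norm(t-P).round(1),"rot deg",np.linalg.norm(rv*30).round(1))
def show():
    o,P,Rm=st(); e=Rm.as_euler("xyz",degrees=True); F=np.array(o["contact_force"])
    print("t",round(o["time"],2),"slide pos",tos(P).round(1),"yawrel",round(e[2]-np.degrees(p[2]),1),"F slide",np.r_[R(p[2]).T@F[:2],F[2]].round(2),"w",round(o["grip_width"],1),"q",np.round(o["joint_positions"],2))
if __name__=="__main__":
    show()
    a=list(map(float,sys.argv[1:]))
    for i in range(0,len(a),4): target(*a[i:i+4])
E
python3 go.py -150 -150 200 90 -150 -150 68 90
python3 - <<'E'
from h import *
from fit import *
p=np.load("p.npy")
tos=lambda P: np.r_[R(p[2]).T@(P[:2]-p[:2]),P[2]].round(1)
print("bottle cap",tos(tri((430,313),(221,181))[0]),"dish_a",tos(onz("top",(338,311),8)),"marker",tos(onz("top",(411,281),10)),tos(onz("top",(473,275),10)),"box",tos(onz("top",(260,325),35)))
crop("pics/scene0.png",20,0,150,110,5,"pics/g.png")
E
```

```text
t 0.1 slide pos [-398.1 -411.4  243.1] yawrel 18.1 F slide [-0.49 -0.26 -0.83] w 91.8 q [-1.28  0.34  1.52 -0.    1.28 -0.15]
world [ 436.4 -186.3  200. ] shift [ 0.7922 -0.4287  0.1085] turn [-2.000e-03 -2.000e-03 -2.398e+00] dist mm 362.9 rot deg 71.9
world [ 436.4 -186.3   68. ] shift [ 0.7922 -0.4283  0.4385] turn [-2.000e-03 -2.000e-03 -2.398e+00] dist mm 400.7 rot deg 71.9
bottle cap [142.9 214.2 138.1] dish_a [-151.1   22.1    8. ] marker [-110.7 -143.6   10. ] [-118.1 -279.2   10. ] box [-154.1  190.    35. ]
```

View pics/g.png

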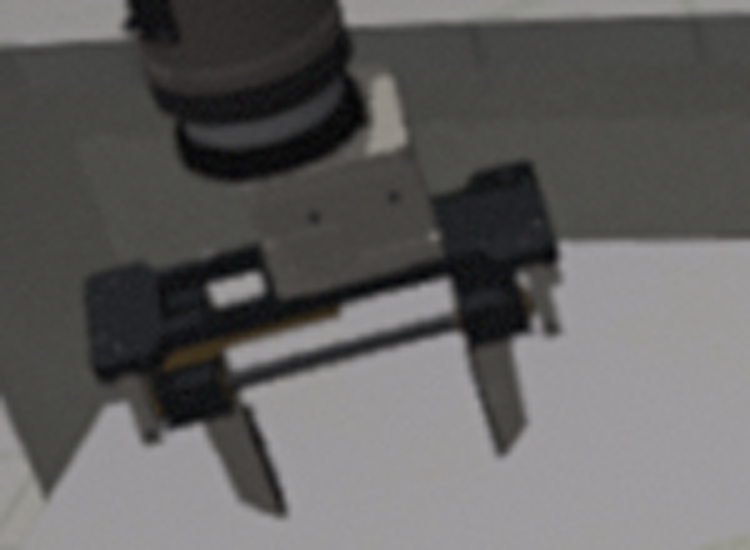

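The gripper's long body lies along the jaw axis. The marker lies clear below the push height. Next I move toward the tray with the gripper closed.

Call:
carry_out:
  moves: [0.1,-0.054,0.014,0,0,-0.28,0,0.2,-0.108,0.028,0,0,-0.56,0,0.3,-0.162,0.042,0,0,-0.84,0,0.4,-0.216,0.056,0,0,-1,0,0.5,-0.27,0.07,0,0,-1,0,0.6,-0.324,0.084,0,0,-1,0,0.7,-0.378,0.098,0,0,-1,0,0.79,-0.43,0.108,0,0,-1,0]

```text
time: 0.9
tool_pos: [436.1, -184.3, 199.7]
tcp_rot: [-3.14, -0.001, 0.96]
contact_force: [-0.6, -0.8, 0.9]
grip_width: 32.3
```

```bash
python3 go.py -150 -150 130 90
```

```text
t 0.9 slide pos [-150.  -147.9  199.7] yawrel 48.1 F slide [-0.73 -0.71  0.89] w 32.3 q [-0.56  0.29  1.73  0.    1.12  0.05]
world [ 436.4 -186.3  130. ] shift [-0.0039  0.0039  0.1742] turn [-0.003 -0.003 -1.397] dist mm 69.7 rot deg 41.9
```

Call:
carry_out:
  moves: [0,0,0.05,0,0,-0.28,0,-0.004,0.004,0.1,0,0,-0.56,0,-0.004,0.004,0.15,0,0,-0.84,0,-0.004,0.004,0.174,0,0,-1,0,-0.004,0.004,0.174,0,0,-1,0,-0.004,0.004,0.174,0,0,-1,0,-0.004,0.004,0.174,0,0,-1,0,-0.004,0.004,0.174,0,0,-1,0]

```text
time: 1.7
tool_pos: [436.8, -186.6, 130.8]
tcp_rot: [3.141, -0.001, 1.482]
contact_force: [0.7, -0.1, 0.2]
grip_width: 0.2
```

```bash
python3 go.py -150 -150 70 90
```

```text
t 1.7 slide pos [-149.7 -150.3  130.8] yawrel 78.0 F slide [ 0.71 -0.14  0.19] w 0.2 q [-0.57  0.38  1.82  0.    0.94 -0.48]
world [ 436.4 -186.3   70. ] shift [ 0.0005 -0.0009  0.1519] turn [ 0.    -0.002 -0.399] dist mm 60.8 rot deg 12.0
```

Call:
carry_out:
  moves: [0,0,0.04,0,0,-0.2,0,0,0,0.08,0,0,-0.4,0,0,0,0.12,0,0,-0.4,0,0,0,0.153,0,0,-0.4,0,0,0,0.153,0,0,-0.4,0,0,0,0.153,0,0,-0.4,0,0,0,0.153,0,0,-0.4,0,0,0,0.153,0,0,-0.4,0]

```text
time: 2.5
tool_pos: [437.2, -186.8, 70.4]
tcp_rot: [3.14, 0.0, 1.691]
contact_force: [0.3, 0.2, -0.3]
grip_width: 0.2
```

```bash
python3 go.py -100 -150 69.5 90 -72 -150 69.5 90; python3 - <<'E'
from h import *
for n in("scene","top"): cv2.imwrite(f"pics/{n}1.png",capture(n)[:,:,::-1])
crop("pics/scene1.png",130,170,200,150,4,"pics/s1a.png")
crop("pics/top1.png",310,160,190,140,4,"pics/t1a.png",.5)
E
```

```text
t 2.5 slide pos [-149.3 -150.6   70.4] yawrel 90.0 F slide [ 0.27  0.12 -0.29] w 0.2 q [-0.57  0.48  1.88  0.    0.79 -0.69]
world [ 486.  -180.3   69.5] shift [0.0015 0.1231 0.0024] turn [0.003 0.    0.001] dist mm 49.3 rot deg 0.1
world [ 513.8 -177.    69.5] shift [0.0015 0.1931 0.0025] turn [0.003 0.    0.001] dist mm 77.3 rot deg 0.1
```

View pics/s1a.png

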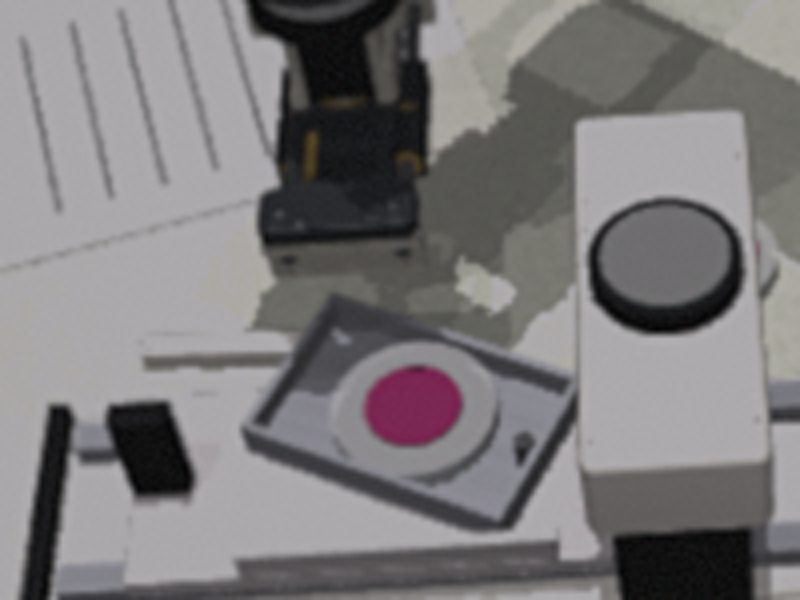

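View pics/t1a.png

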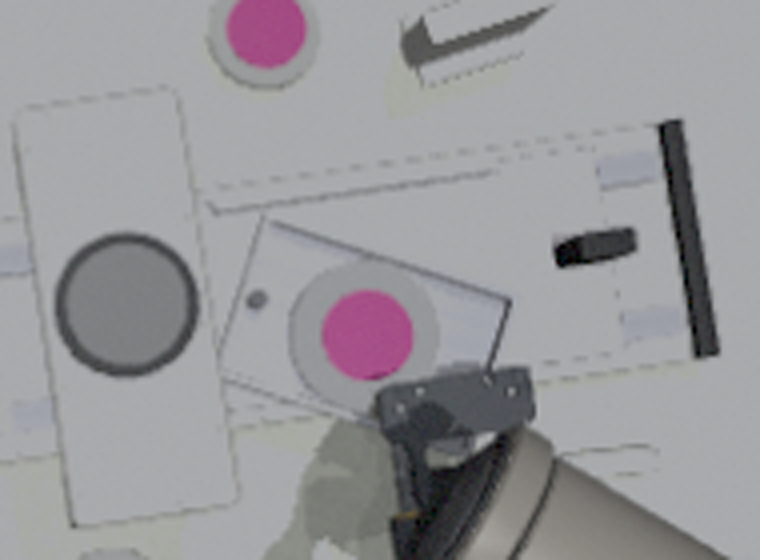

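Call:
carry_out:
  moves: [0.001,0.04,0.002,0,0,0,0,0.001,0.075,0.002,0,0,0,0,0.001,0.092,0.002,0,0,0,0,0.001,0.107,0.002,0,0,0,0,0.001,0.122,0.002,0,0,0,0,0.001,0.137,0.002,0,0,0,0,0.001,0.152,0.002,0,0,0,0,0.001,0.165,0.002,0,0,0,0]

```text
time: 3.4
tool_pos: [502.9, -178.5, 69.5]
tcp_rot: [3.14, -0.0, 1.691]
contact_force: [-3.5, -2.2, 1.4]
grip_width: 0.2
```

```bash
python3 go.py -72 -150 69.5 90; python3 - <<'E'
from h import *
for n in("scene",): cv2.imwrite(f"pics/{n}2.png",capture(n)[:,:,::-1])
crop("pics/scene2.png",130,170,200,150,4,"pics/s2a.png")
E
```

```text
t 3.4 slide pos [ -83.1 -150.2   69.5] yawrel 90.0 F slide [-3.76 -1.8   1.4 ] w 0.2 q [-0.49  0.56  1.72  0.    0.87 -0.61]
world [ 513.8 -177.    69.5] shift [ 0.0005  0.0277 -0.    ] turn [ 0.002 -0.     0.   ] dist mm 11.1 rot deg 0.1
```

View pics/s2a.png

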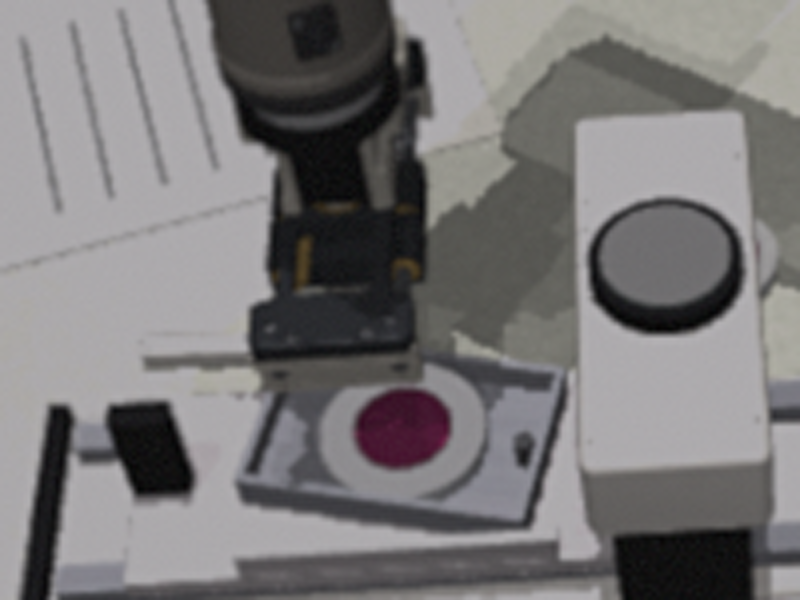

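Call:
carry_out:
  moves: [0,0.007,0,0,0,0,0,0,0.014,0,0,0,0,0,0,0.02,0,0,0,0,0,0,0.025,0,0,0,0,0,0,0.03,0,0,0,0,0,0,0.034,0,0,0,0,0,0,0.036,0,0,0,0,0,0,0.036,0,0,0,0,0]

```text
time: 4.25
tool_pos: [518.2, -176.8, 69.6]
tcp_rot: [3.139, 0.0, 1.692]
contact_force: [-0.8, -1.5, 2.0]
grip_width: 0.3
```

```bash
python3 go.py -64 -150 69.5 90; python3 - <<'E'
from h import *
for n in("scene",): cv2.imwrite(f"pics/{n}3.png",capture(n)[:,:,::-1])
crop("pics/scene3.png",130,190,200,150,4,"pics/s3a.png")
E
```

```text
t 4.25 slide pos [ -67.7 -150.4   69.6] yawrel 90.0 F slide [-1.02 -1.39  2.  ] w 0.3 q [-0.47  0.58  1.68  0.    0.88 -0.59]
world [ 521.8 -176.    69.5] shift [0.0009 0.0093 0.0003] turn [0.005 0.001 0.001] dist mm 3.7 rot deg 0.1
```

View pics/s3a.png

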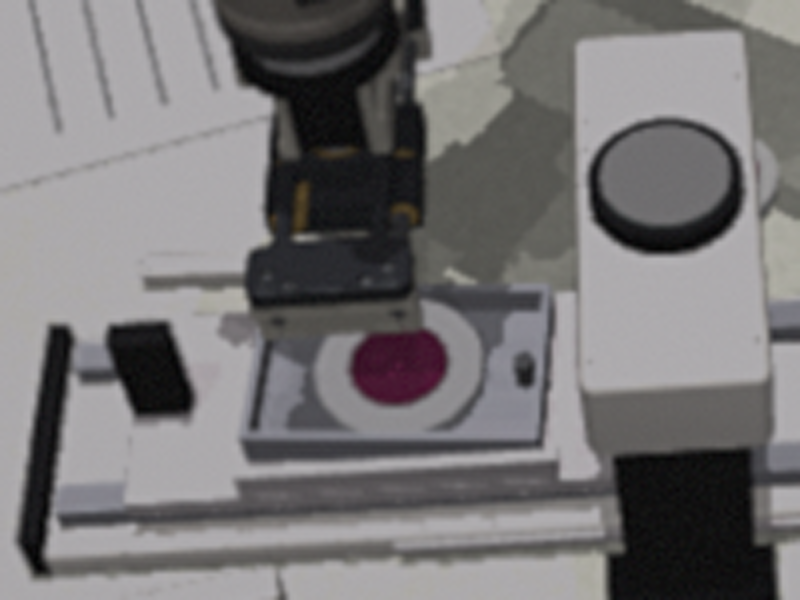

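Almost square, but the far wall at (243,440)–(545,445) still leans against the fence line. I'll keep going in small steps until the force rises.

Call:
carry_out:
  moves: [0,0.003,0,0,0,0,0,0,0.005,0,0,0,0,0,0,0.007,0,0,0,0,0,0,0.009,0,0,0,0,0,0,0.011,0,0,0,0,0,0,0.013,0,0,0,0,0,0,0.013,0,0,0,0,0,0,0.013,0,0,0,0,0]

```text
time: 5.1
tool_pos: [523.4, -176.1, 69.7]
tcp_rot: [3.139, 0.0, 1.692]
contact_force: [-1.2, -2.0, 2.3]
grip_width: 0.6
```

```bash
python3 go.py -62 -150 69.5 90
```

```text
t 5.1 slide pos [ -62.4 -150.3   69.7] yawrel 90.0 F slide [-1.4  -1.88  2.34] w 0.6 q [-0.46  0.59  1.66  0.    0.89 -0.59]
world [ 523.8 -175.8   69.5] shift [0.0009 0.0009 0.0004] turn [0.005 0.001 0.001] dist mm 0.5 rot deg 0.2
```

Call:
carry_out:
  moves: [0,0.0015,0,0,0,0,0,0,0.003,0,0,0,0,0,0,0.0045,0,0,0,0,0,0,0.006,0,0,0,0,0,0,0.0075,0,0,0,0,0,0,0.0075,0,0,0,0,0,0,0.0075,0,0,0,0,0,0,0.0075,0,0,0,0,0]

```text
time: 5.9
tool_pos: [524.7, -175.8, 69.5]
tcp_rot: [-3.141, -0.001, 1.692]
contact_force: [-8.5, -2.6, 5.6]
grip_width: 0.7
```

```bash
python3 go.py -62 -150 69.5 90; python3 - <<'E'
from h import *
for n in("scene",): cv2.imwrite(f"pics/{n}4.png",capture(n)[:,:,::-1])
crop("pics/scene4.png",130,190,200,150,4,"pics/s4a.png")
E
```

```text
t 5.9 slide pos [ -61.  -150.1   69.5] yawrel 90.0 F slide [-8.77 -1.52  5.64] w 0.7 q [-0.46  0.59  1.66  0.    0.9  -0.58]
world [ 523.8 -175.8   69.5] shift [ 0.0004 -0.0024  0.0001] turn [-0.002 -0.001  0.001] dist mm 1.0 rot deg 0.1
```

View pics/s4a.png

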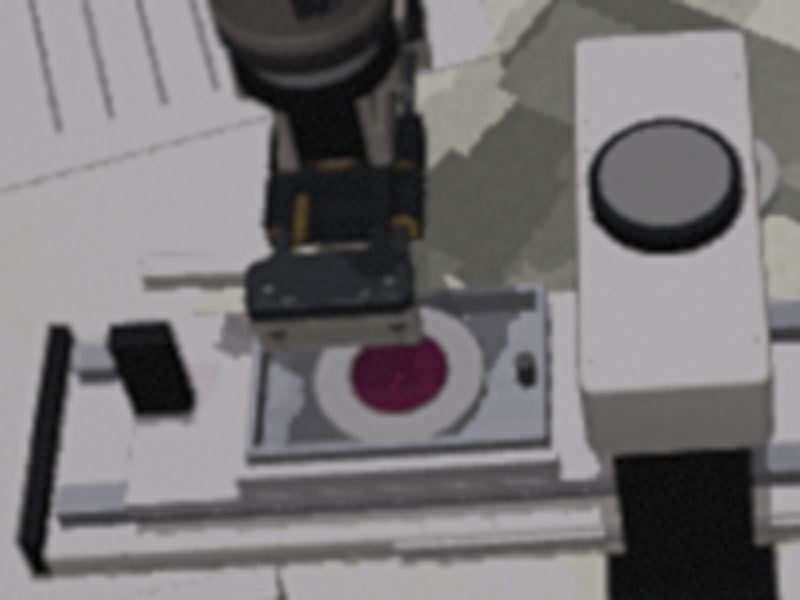

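Force rose to 8.8 N against the fence, and the tray's far wall now runs parallel to the fence. I'll back off, rise and move behind the near grip.

Call:
carry_out:
  moves: [0,-0.03,0,0,0,0,0,0,-0.08,0,0,0,0,0,0,-0.1,-0.06,0,0,0,0,0,-0.1,-0.16,0,0,0,0,0,-0.08,-0.23,0,0,0,0,-0.08,-0.04,-0.23,0,0,0,0,-0.17,0.01,-0.23,0,0,0,0,-0.27,0.06,-0.23,0,0,0,0]

```text
time: 6.75
tool_pos: [563.0, -280.0, 161.9]
tcp_rot: [3.141, -0.001, 1.693]
contact_force: [0.4, -0.6, -0.5]
grip_width: 0.2
```

```bash
python3 go.py 0 -300 82 90;
```

```text
t 6.75 slide pos [ -35.6 -258.2  161.9] yawrel 90.1 F slide [ 0.29 -0.6  -0.55] w 0.2 q [-0.58  0.6   1.33  0.    1.21 -0.71]
world [ 603.3 -317.2   82. ] shift [-0.1048  0.0887  0.1997] turn [ 0.001 -0.002  0.003] dist mm 97.0 rot deg 0.1
```

Call:
carry_out:
  moves: [-0.06,0.05,0,0,0,0,0,-0.105,0.089,0.02,0,0,0,0,-0.105,0.089,0.1,0,0,0,0,-0.105,0.089,0.17,0,0,0,0,-0.105,0.089,0.2,0,0,0,0,-0.105,0.089,0.2,0,0,0,0,-0.105,0.089,0.2,0,0,0,0,-0.105,0.089,0.2,0,0,0,0]

```text
time: 7.55
tool_pos: [604.4, -317.7, 83.9]
tcp_rot: [3.138, 0.001, 1.693]
contact_force: [0.1, 0.0, 0.2]
grip_width: 0.2
```

```bash
python3 go.py 0 -273 82 90;python3 - <<'E'
from h import *
for n in("scene","top"): cv2.imwrite(f"pics/{n}5.png",capture(n)[:,:,::-1])
crop("pics/scene5.png",130,190,200,150,4,"pics/s5a.png")
crop("pics/top5.png",310,160,190,140,4,"pics/t5a.png",.5)
E
```

```text
t 7.55 slide pos [   1.  -300.6   83.9] yawrel 90.1 F slide [0.11 0.03 0.24] w 0.2 q [-0.6   0.77  1.23  0.    1.14 -0.72]
world [ 600.1 -290.4   82. ] shift [ 0.069  -0.0024  0.0047] turn [0.006 0.002 0.004] dist mm 27.7 rot deg 0.2
```

View pics/s5a.png

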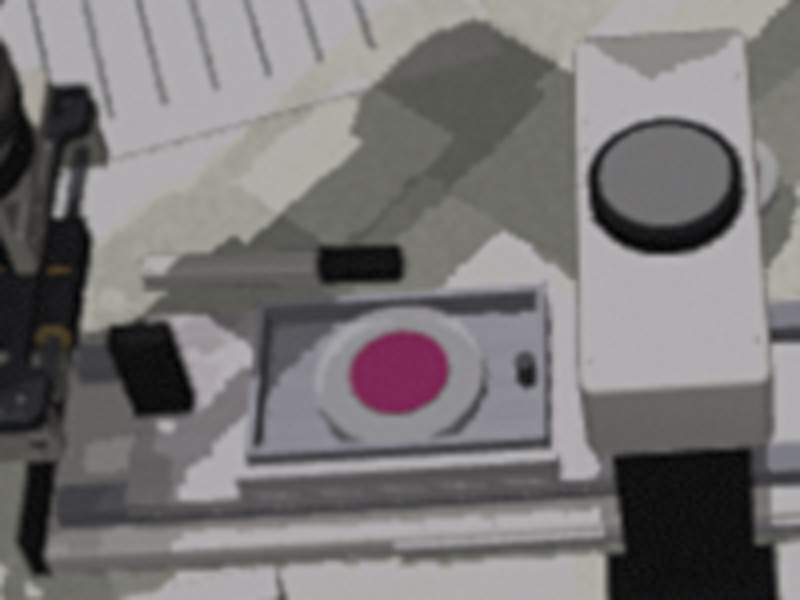

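View pics/t5a.png

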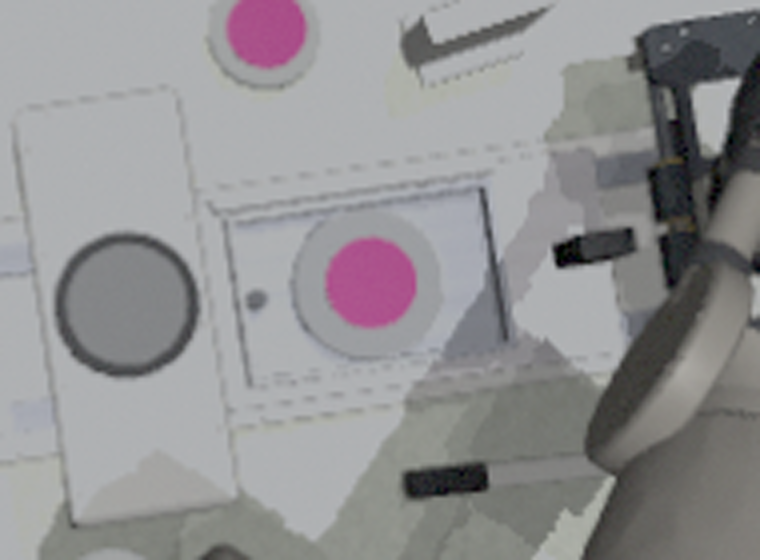

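Tray is square and the marker hasn't moved. Next I push the near grip from behind with closed fingers.

Call:
carry_out:
  moves: [0.035,-0.0025,0.005,0,0,0,0,0.058,-0.0025,0.005,0,0,0,0,0.068,-0.0025,0.005,0,0,0,0,0.082,-0.0025,0.005,0,0,0,0,0.104,-0.0025,0.005,0,0,0,0,0.128,-0.0025,0.005,0,0,0,0,0.15,-0.0025,0.005,0,0,0,0,0.165,-0.0025,0.005,0,0,0,0]

```text
time: 8.45
tool_pos: [595.3, -251.2, 81.8]
tcp_rot: [3.138, 0.001, 1.694]
contact_force: [0.6, -3.5, 2.3]
grip_width: 0.5
```

```bash
python3 go.py 0 -98 82 90;python3 - <<'E'
from h import *
for n in("scene",): cv2.imwrite(f"pics/{n}6.png",capture(n)[:,:,::-1])
crop("pics/scene6.png",130,190,200,150,4,"pics/s6a.png")
E
```

```text
t 8.45 slide pos [-1.000e-01 -2.335e+02  8.180e+01] yawrel 90.1 F slide [ 0.18 -3.59  2.34] w 0.5 q [-0.52  0.71  1.36  0.    1.07 -0.64]
world [ 579.1 -116.7   82. ] shift [ 0.3388  0.0011 -0.0007] turn [0.006 0.001 0.005] dist mm 135.5 rot deg 0.2
```

View pics/s6a.png

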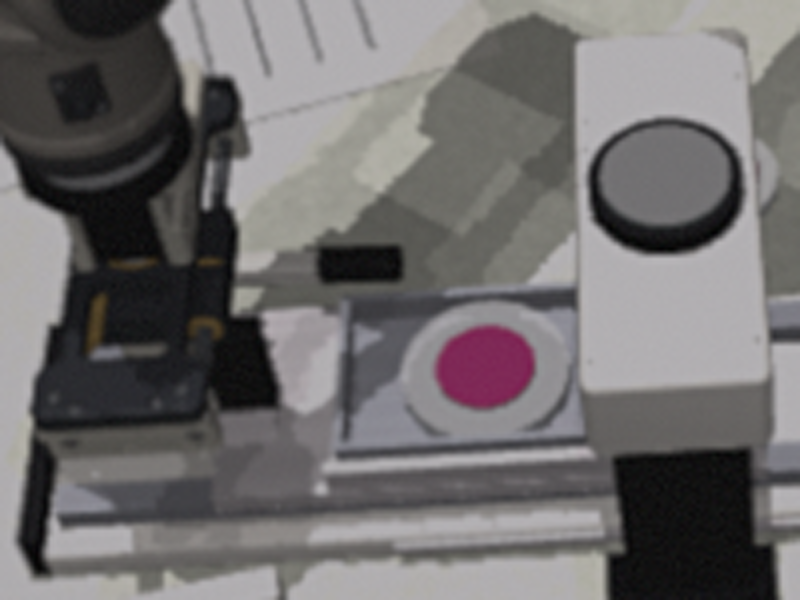

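Call:
carry_out:
  moves: [0.015,0,0,0,0,0,0,0.035,0,0,0,0,0,0,0.06,0,0,0,0,0,0,0.085,0,0,0,0,0,0,0.11,0,0,0,0,0,0,0.135,0,0,0,0,0,0,0.16,0,0,0,0,0,0,0.185,0,0,0,0,0]

```text
invalid input at $.moves: expected a multiple of 7 numbers
```

Call:
carry_out:
  moves: [0.025,0,0,0,0,0,0,0.05,0,0,0,0,0,0,0.072,0,0,0,0,0,0,0.09,0,0,0,0,0,0,0.1,0,0,0,0,0,0,0.105,0,0,0,0,0,0,0.107,0,0,0,0,0,0,0.107,0,0,0,0,0]

```text
invalid input at $.moves: expected a multiple of 7 numbers
```

```bash
python3 go.py 0 -98 82 90;python3 - <<'E'
from h import *
for n in("scene","top"): cv2.imwrite(f"pics/{n}7.png",capture(n)[:,:,::-1])
crop("pics/scene7.png",200,190,240,150,3.3,"pics/s7a.png")
crop("pics/top7.png",190,150,240,150,3.3,"pics/t7a.png",.5)
E
```

```text
t 8.5 slide pos [-2.000e-01 -2.325e+02  8.160e+01] yawrel 90.2 F slide [0.25 0.01 1.25] w 0.2 q [-0.52  0.71  1.36  0.    1.07 -0.64]
world [ 579.1 -116.7   82. ] shift [ 0.3363  0.0014 -0.0008] turn [ 0.005 -0.001  0.006] dist mm 134.5 rot deg 0.2
```

View pics/s7a.png

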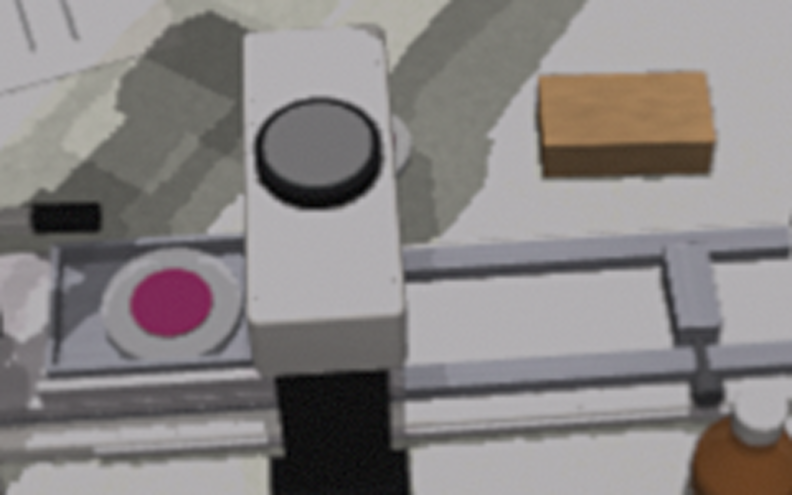

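View pics/t7a.png

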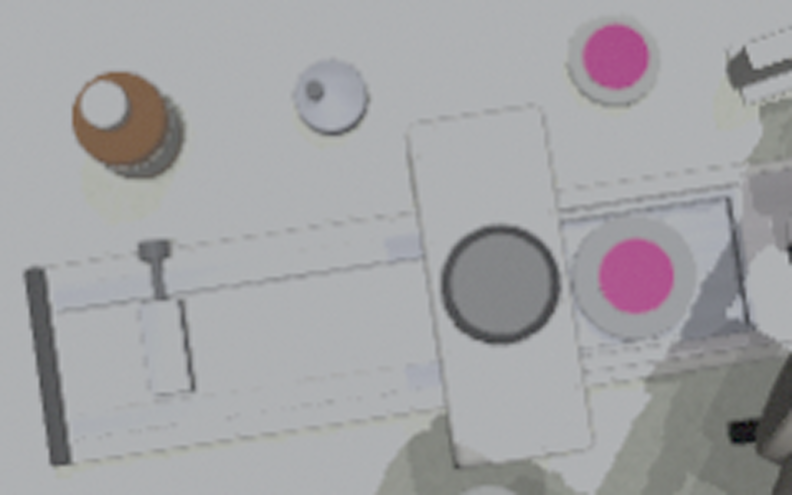

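The last row was one number short, so both calls were refused and nothing moved. I'll resend.

Call:
carry_out:
  moves: [0.015,0,0,0,0,0,0,0.035,0,0,0,0,0,0,0.06,0,0,0,0,0,0,0.085,0,0,0,0,0,0,0.11,0,0,0,0,0,0,0.135,0,0,0,0,0,0,0.16,0,0,0,0,0,0,0.18,0,0,0,0,0,0]

```text
time: 9.4
tool_pos: [585.7, -178.4, 81.2]
tcp_rot: [3.14, -0.001, 1.694]
contact_force: [2.9, -3.7, -1.3]
grip_width: 0.3
```

```bash
python3 go.py 0 -98 82 90;python3 - <<'E'
from h import *
for n in("scene","top"): cv2.imwrite(f"pics/{n}7b.png",capture(n)[:,:,::-1])
crop("pics/scene7b.png",200,190,240,150,3.3,"pics/s7b.png")
crop("pics/top7b.png",240,150,240,150,3.3,"pics/t7b.png",.5)
E
```

```text
t 9.4 slide pos [  -0.8 -160.    81.2] yawrel 90.2 F slide [ 2.47 -4.01 -1.29] w 0.3 q [-0.42  0.66  1.47  0.    1.01 -0.55]
world [ 579.1 -116.7   82. ] shift [ 0.1551  0.0025 -0.0019] turn [ 0.002 -0.002  0.006] dist mm 62.0 rot deg 0.2
```

View pics/s7b.png

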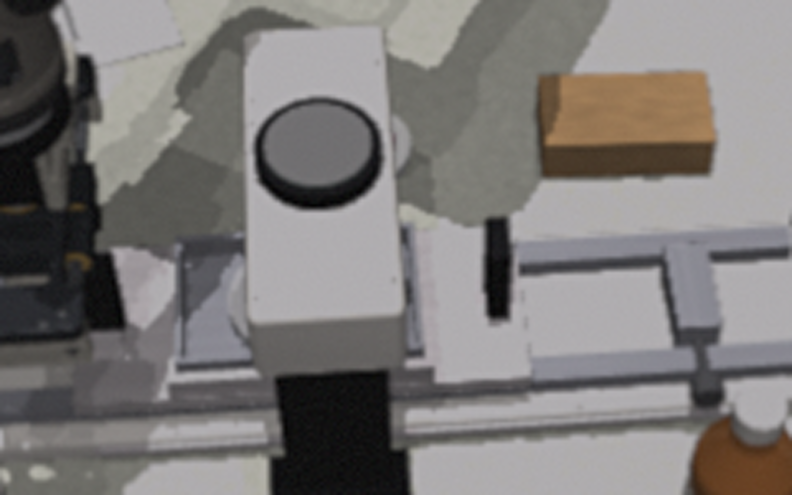

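View pics/t7b.png

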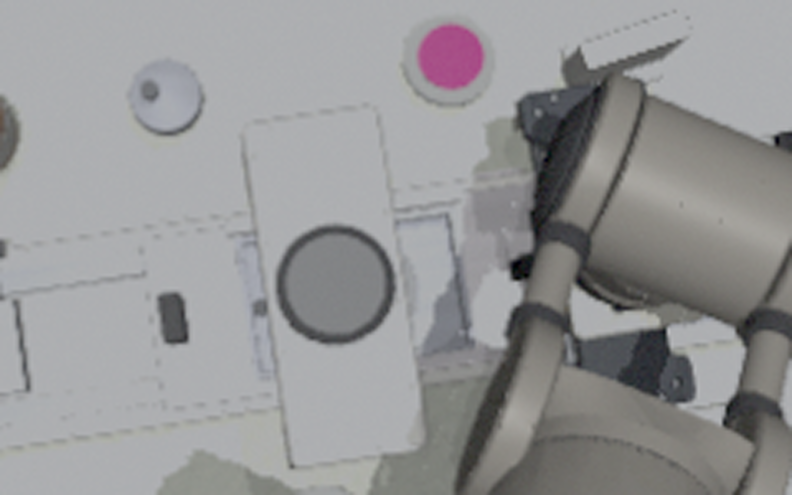

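Call:
carry_out:
  moves: [0.02,0.002,-0.001,0,0,0,0,0.045,0.002,-0.001,0,0,0,0,0.07,0.002,-0.001,0,0,0,0,0.095,0.002,-0.001,0,0,0,0,0.115,0.002,-0.001,0,0,0,0,0.13,0.002,-0.001,0,0,0,0,0.138,0.002,-0.001,0,0,0,0,0.141,0.002,-0.001,0,0,0,0]

```text
time: 10.3
tool_pos: [579.0, -121.2, 81.7]
tcp_rot: [-3.141, -0.003, 1.696]
contact_force: [-0.1, -2.4, -2.0]
grip_width: 0.4
```

```bash
python3 go.py 0 -98 82 90;python3 - <<'E'
from h import *
for n in("scene","top"): cv2.imwrite(f"pics/{n}8.png",capture(n)[:,:,::-1])
crop("pics/scene8.png",220,190,240,150,3.3,"pics/s8.png")
crop("pics/top8.png",190,150,240,150,3.3,"pics/t8.png",.5)
E
```

```text
t 10.3 slide pos [  -0.6 -102.4   81.7] yawrel 90.3 F slide [-0.4  -2.39 -1.95] w 0.4 q [-0.34  0.63  1.53  0.    0.98 -0.46]
world [ 579.1 -116.7   82. ] shift [ 0.0111  0.0017 -0.0008] turn [-0.    -0.005  0.008] dist mm 4.5 rot deg 0.3
```

View pics/s8.png

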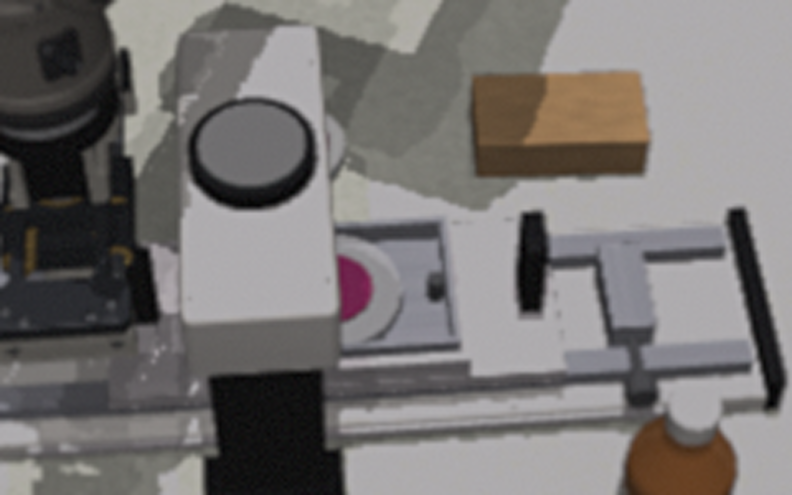

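View pics/t8.png

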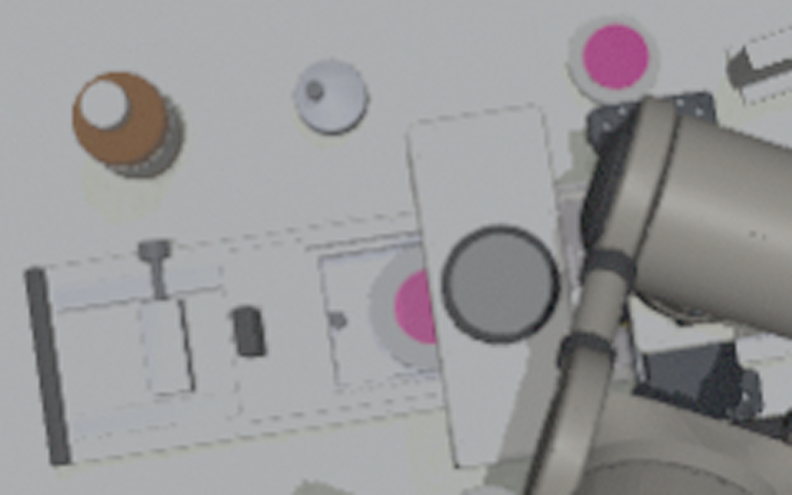

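```bash
python3 - <<'E'
from h import *
from fit import *
p=np.load("p.npy"); p[3]=-102.4+9.5+130; p[4]=0
print(p[3])
for n,o in(("scene",(220,190)),("top",(190,150))):
    off=p[6:8] if n=="scene" else p[8:10]
    im=cv2.imread(f"pics/{n}8.png"); 
    if n=="top": im=(255*(im/255.)**.5).astype(np.uint8)
    im=cv2.resize(im[o[1]:o[1]+150,o[0]:o[0]+240],None,fx=3.3,fy=3.3,interpolation=cv2.INTER_CUBIC)
    def poly(pts,c):
        q=(proj(n,np.array(pts))-off-o+.5)*3.3-.5
        cv2.polylines(im,[q.round().astype(int)],True,c,1)
    f=p[3]+115
    for z,c in((105,(0,0,255)),(45,(0,160,0))):
        poly([W(p,a,f+b,z) for a,b in((-15,-7),(15,-7),(15,7),(-15,7))],c)
    poly([W(p,a,b+p[5],48) for a,b in((-30,0),(30,0),(30,26),(-30,26))],(255,0,0))
    poly([W(p,a,p[3]+130,45) for a in(-55,55)],(0,160,0))
    poly([tray(p,a,b,65) for a,b in((-45,-130),(45,-130),(45,10),(-45,10))],(255,0,255))
    cv2.imwrite(f"pics/o8{n}.png",im)
E
```

```text
37.099999999999994
```

View pics/o8scene.png

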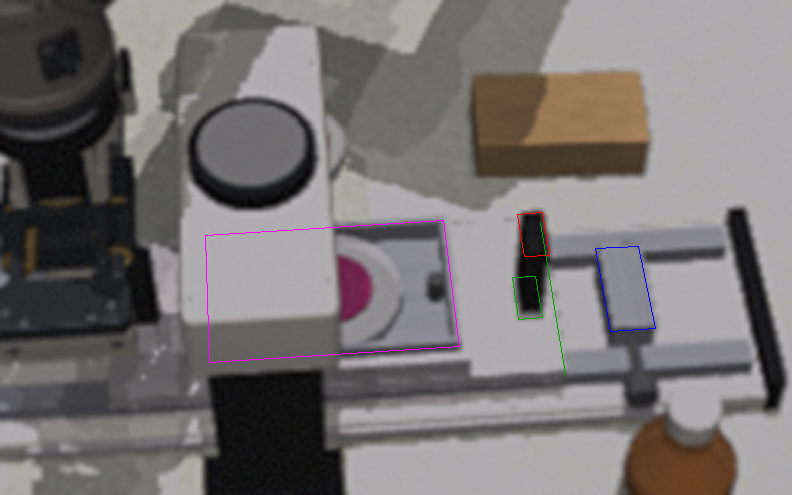

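View pics/o8top.png

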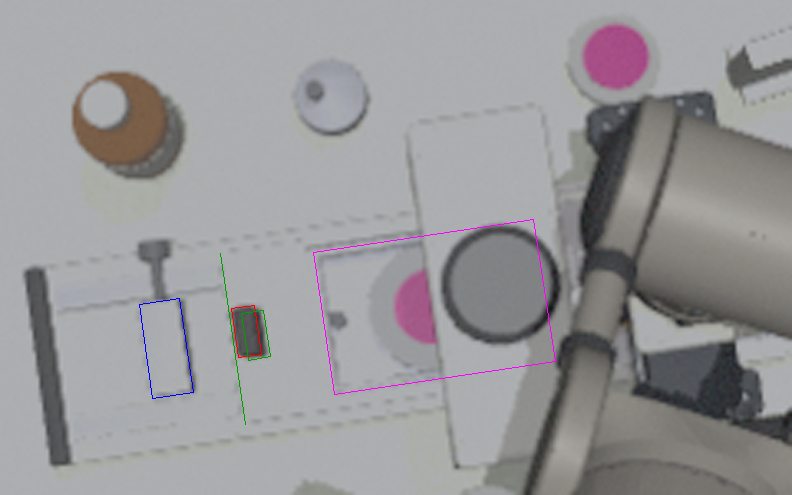

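The model overlay matches in both views: far grip at slide y≈152, about 30 mm to the stop, tray square. I'll back off, rise over the bridge and turn the hand.

Call:
carry_out:
  moves: [-0.04,0,0,0,0,0,0,-0.06,0,-0.12,0,0,0,0,-0.06,0,-0.24,0,0,0,0,-0.06,0,-0.36,0,0,0,0,-0.04,0,-0.4,0,0,-0.28,0,0.05,0,-0.4,0,0,-0.56,0.5,0.16,0,-0.4,0,0,-0.84,0.5,0.27,0,-0.4,0,0,-1,0.5]

```text
time: 11.2
tool_pos: [566.0, -14.5, 242.6]
tcp_rot: [3.138, -0.002, 2.222]
contact_force: [0.7, 0.4, -0.2]
grip_width: 19.6
```

```bash
python3 go.py 0 152 180 180
```

```text
t 11.2 slide pos [ -0.7   5.  242.6] yawrel 120.4 F slide [ 0.76  0.29 -0.24] w 19.6 q [-0.16  0.42  1.41  0.    1.31 -0.82]
world [549.  131.5 180. ] shift [0.3158 0.1869 0.1579] turn [ 0.008 -0.    -1.987] dist mm 159.8 rot deg 59.6
```

Call:
carry_out:
  moves: [0.07,0.04,0,0,0,-0.28,0.5,0.15,0.09,0,0,0,-0.56,0.5,0.24,0.14,0,0,0,-0.84,0.5,0.316,0.187,0,0,0,-1,0.5,0.316,0.187,0,0,0,-1,0.5,0.316,0.187,0,0,0,-1,0.5,0.316,0.187,0,0,0,-1,0.5,0.316,0.187,0,0,0,-1,0.5]

```text
time: 12.0
tool_pos: [549.4, 129.9, 243.2]
tcp_rot: [3.138, -0.0, 2.743]
contact_force: [-0.6, 0.6, 0.2]
grip_width: 46.0
```

```bash
python3 go.py 0 152 160 180
```

```text
t 12.0 slide pos [1.000e-01 1.504e+02 2.432e+02] yawrel 150.3 F slide [-0.52  0.62  0.21] w 46.0 q [ 0.09  0.41  1.42  0.    1.31 -1.08]
world [549.  131.5 160. ] shift [0.0022 0.0025 0.208 ] turn [ 0.007  0.002 -0.991] dist mm 83.2 rot deg 29.7
```

Call:
carry_out:
  moves: [0.002,0.002,0,0.007,0.002,-0.28,0.5,0.002,0.002,0,0.007,0.002,-0.56,0.5,0.002,0.002,0,0.007,0.002,-0.84,0.5,0.002,0.003,0.05,0.007,0.002,-0.991,0.5,0.002,0.003,0.12,0.007,0.002,-0.991,0.5,0.002,0.003,0.2,0.007,0.002,-0.991,0.5,0.002,0.003,0.28,0.007,0.002,-0.991,0.5,0.002,0.003,0.28,0.007,0.002,-0.991,0.5]

```text
time: 12.8
tool_pos: [546.9, 130.4, 127.2]
tcp_rot: [3.141, -0.009, -3.023]
contact_force: [0.6, -0.6, -0.3]
grip_width: 45.8
```

```bash
python3 go.py 0 152 87 180;python3 - <<'E'
from h import *
for n in("scene","top"): cv2.imwrite(f"pics/{n}9.png",capture(n)[:,:,::-1])
crop("pics/scene9.png",220,150,240,180,3.3,"pics/s9.png")
crop("pics/top9.png",190,150,240,150,3.3,"pics/t9.png",.5)
E
```

```text
t 12.8 slide pos [ -2.3 151.1 127.2] yawrel -180.1 F slide [ 0.51 -0.7  -0.32] w 45.8 q [ 0.1   0.53  1.57  0.    1.05 -1.59]
world [549.  131.5  87. ] shift [-0.0066  0.0022  0.1006] turn [ 0.001 -0.016 -0.004] dist mm 40.3 rot deg 0.5
```

View pics/s9.png

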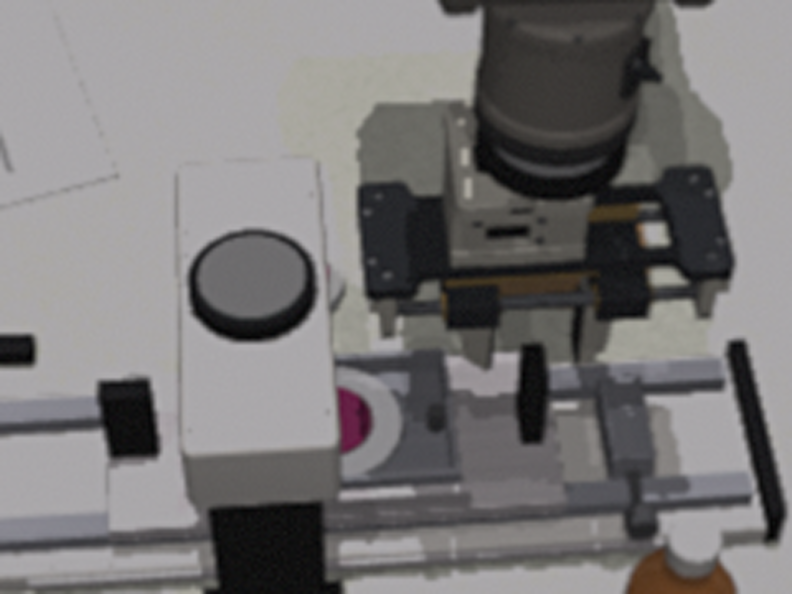

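View pics/t9.png

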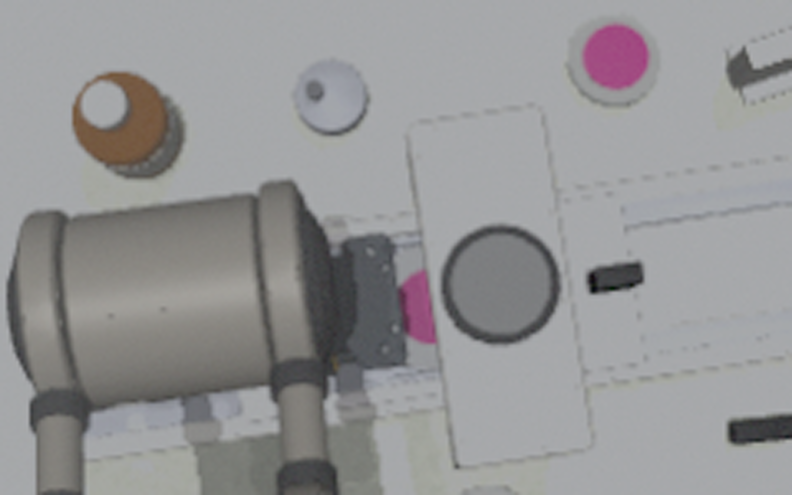

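The fingers at (485,360) and (580,350) straddle the tab, and the body end clears the bridge. Descend.

Call:
carry_out:
  moves: [-0.006,0.002,0.015,0,-0.016,-0.004,0.5,-0.006,0.002,0.03,0,-0.016,-0.004,0.5,-0.006,0.002,0.045,0,-0.016,-0.004,0.5,-0.006,0.002,0.06,0,-0.016,-0.004,0.5,-0.006,0.002,0.075,0,-0.016,-0.004,0.5,-0.006,0.002,0.09,0,-0.016,-0.004,0.5,-0.006,0.002,0.1,0,-0.016,-0.004,0.5,-0.006,0.002,0.1,0,-0.016,-0.004,0.5]

```text
time: 13.7
tool_pos: [551.5, 132.0, 90.8]
tcp_rot: [3.141, 0.007, -3.021]
contact_force: [0.2, -0.1, -0.2]
grip_width: 45.8
```

```bash
python3 go.py 0 152 87 180;python3 - <<'E'
from h import *
for n in("scene",): cv2.imwrite(f"pics/{n}10.png",capture(n)[:,:,::-1])
crop("pics/scene10.png",220,150,240,180,3.3,"pics/s10.png")
E
```

```text
t 13.7 slide pos [  2.5 152.2  90.8] yawrel -180.0 F slide [ 0.17 -0.17 -0.17] w 45.8 q [ 0.1   0.58  1.61  0.    0.95 -1.59]
world [549.  131.5  87. ] shift [ 0.0064 -0.0006  0.0096] turn [0.    0.013 0.001] dist mm 4.6 rot deg 0.4
```

View pics/s10.png

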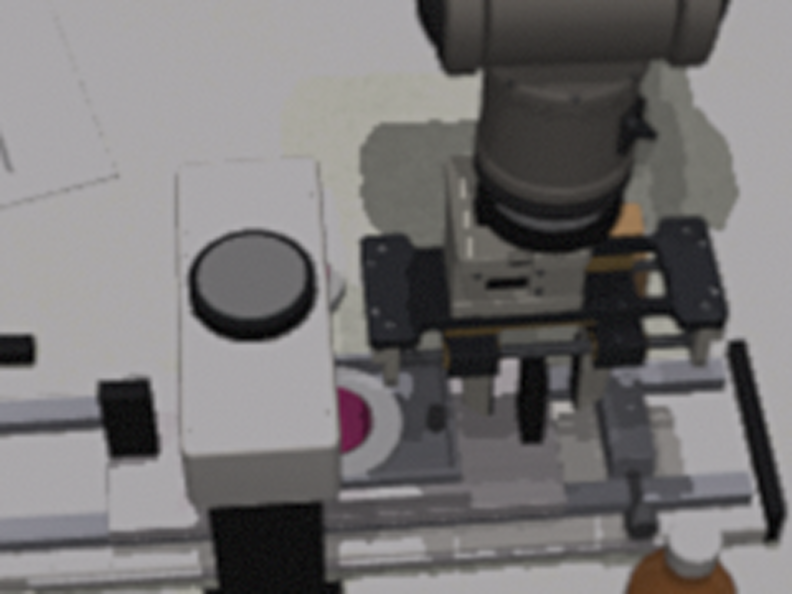

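Call:
carry_out:
  moves: [0.005,0,0.006,0,0.01,0,0.5,0.005,0,0.006,0,0.01,0,0.5,0.005,0,0.006,0,0.01,0,0.3,0.005,0,0.006,0,0.01,0,0.15,0.005,0,0.006,0,0.01,0,0,0.005,0,0.006,0,0.01,0,0,0.005,0,0.006,0,0.01,0,0,0.005,0,0.006,0,0.01,0,0]

```text
time: 14.55
tool_pos: [549.8, 132.0, 88.9]
tcp_rot: [3.141, 0.002, -3.021]
contact_force: [0.1, 2.3, 0.5]
grip_width: 14.0
```

```bash
python3 go.py 0 152 88 180
```

```text
t 14.55 slide pos [  0.8 152.4  88.9] yawrel -180.0 F slide [0.33 2.29 0.51] w 14.0 q [ 0.1   0.58  1.61  0.    0.95 -1.59]
world [549.  131.5  88. ] shift [ 0.0021 -0.0011  0.0024] turn [0.001 0.004 0.001] dist mm 1.3 rot deg 0.1
```

Grip width is 14.0 mm, so the tab is held. Draw toward the stop (tool +y is slide +y).

Call:
carry_out:
  moves: [0,0.006,0,0,0,0,0,0,0.014,0,0,0,0,0,0,0.023,0,0,0,0,0,0,0.032,0,0,0,0,0,0,0.041,0,0,0,0,0,0,0.048,0,0,0,0,0,0,0.052,0,0,0,0,0,0,0.054,0,0,0,0,0]

```text
time: 15.35
tool_pos: [547.2, 153.7, 88.9]
tcp_rot: [3.141, 0.002, -3.02]
contact_force: [0.8, -3.1, 0.5]
grip_width: 13.7
```

```bash
python3 go.py 0 182 88 180; python3 - <<'E'
from h import *
for n in("scene",): cv2.imwrite(f"pics/{n}11.png",capture(n)[:,:,::-1])
crop("pics/scene11.png",220,150,240,180,3.3,"pics/s11.png")
E
```

```text
t 15.35 slide pos [  0.9 174.3  88.9] yawrel -180.0 F slide [ 0.47 -3.17  0.54] w 13.7 q [ 0.14  0.58  1.6   0.    0.96 -1.55]
world [545.4 161.3  88. ] shift [0.0021 0.0193 0.0024] turn [0.001 0.004 0.002] dist mm 7.8 rot deg 0.1
```

View pics/s11.png

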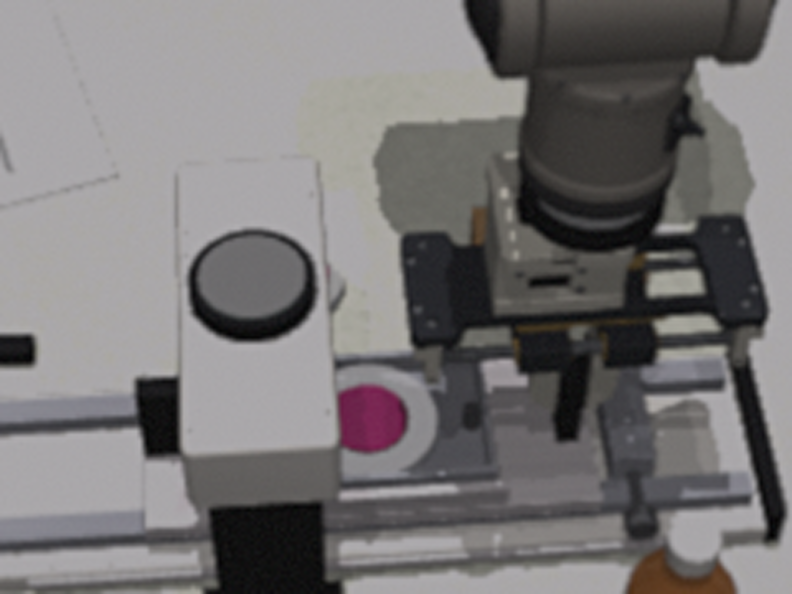

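Call:
carry_out:
  moves: [0,0.0015,0,0,0,0,0,0,0.003,0,0,0,0,0,0,0.0045,0,0,0,0,0,0,0.006,0,0,0,0,0,0,0.0075,0,0,0,0,0,0,0.009,0,0,0,0,0,0,0.0105,0,0,0,0,0,0,0.0105,0,0,0,0,0]

```text
time: 16.2
tool_pos: [546.7, 158.1, 88.9]
tcp_rot: [3.141, 0.002, -3.02]
contact_force: [0.4, -3.2, -0.0]
grip_width: 14.0
```

```bash
python3 go.py 0 182 88 180
```

```text
t 16.2 slide pos [  0.9 178.7  88.9] yawrel -180.0 F slide [ 0.01 -3.24 -0.  ] w 14.0 q [ 0.15  0.58  1.6   0.    0.96 -1.55]
world [545.4 161.3  88. ] shift [0.0022 0.0083 0.0024] turn [0.001 0.004 0.001] dist mm 3.6 rot deg 0.1
```

Call:
carry_out:
  moves: [0,0.001,0,0,0,0,0,0,0.002,0,0,0,0,0,0,0.003,0,0,0,0,0,0,0.004,0,0,0,0,0,0,0.005,0,0,0,0,0,0,0.006,0,0,0,0,0,0,0.007,0,0,0,0,0,0,0.007,0,0,0,0,0]

```text
time: 17.0
tool_pos: [546.4, 160.9, 89.0]
tcp_rot: [3.141, 0.002, -3.02]
contact_force: [0.2, -2.2, -0.9]
grip_width: 13.8
```

```bash
python3 go.py 0 182 88 180
```

```text
t 17.0 slide pos [  0.9 181.5  89. ] yawrel -180.0 F slide [-0.06 -2.23 -0.86] w 13.8 q [ 0.15  0.58  1.6   0.    0.96 -1.54]
world [545.4 161.3  88. ] shift [0.0022 0.0011 0.0024] turn [0.002 0.005 0.001] dist mm 1.4 rot deg 0.2
```

Call:
carry_out:
  moves: [0,0.001,0,0,0,0,0,0,0.002,0,0,0,0,0,0,0.003,0,0,0,0,0,0,0.004,0,0,0,0,0,0,0.005,0,0,0,0,0,0,0.006,0,0,0,0,0,0,0.007,0,0,0,0,0,0,0.007,0,0,0,0,0]

```text
time: 17.8
tool_pos: [546.1, 162.7, 88.9]
tcp_rot: [-3.141, 0.002, -3.021]
contact_force: [0.9, -7.7, -0.0]
grip_width: 13.7
```

```bash
python3 go.py 0 185 88 180
```

```text
t 17.8 slide pos [  0.9 183.3  88.9] yawrel -180.0 F slide [-0.01 -7.77 -0.01] w 13.7 q [ 0.16  0.58  1.59 -0.    0.96 -1.54]
world [545.1 164.3  88. ] shift [0.0022 0.0042 0.0023] turn [-0.001  0.004  0.001] dist mm 2.1 rot deg 0.1
```

Contact felt at y≈183 (7.8 N against a baseline of about 3 N). I'll press a little more firmly, well below 22 N.

Call:
carry_out:
  moves: [0,0.0025,0,0,0,0,0,0,0.003,0,0,0,0,0,0,0.0035,0,0,0,0,0,0,0.004,0,0,0,0,0,0,0.0045,0,0,0,0,0,0,0.0045,0,0,0,0,0,0,0.0045,0,0,0,0,0,0,0.0045,0,0,0,0,0]

```text
time: 18.6
tool_pos: [546.1, 162.8, 88.9]
tcp_rot: [-3.139, 0.002, -3.021]
contact_force: [0.6, -11.8, -0.7]
grip_width: 13.6
```

```bash
python3 go.py 0 185 88 180
```

```text
t 18.6 slide pos [  0.9 183.4  88.9] yawrel -180.0 F slide [ -0.87 -11.8   -0.71] w 13.6 q [ 0.16  0.58  1.59 -0.    0.96 -1.53]
world [545.1 164.3  88. ] shift [0.0022 0.0041 0.0023] turn [-0.006  0.003  0.001] dist mm 2.1 rot deg 0.2
```

11.8 N with no movement: firmly seated. I'll relax, open and rise.

Call:
carry_out:
  moves: [0,0.001,0,0,0,0,0,0,0.0005,0,0,0,0,0.2,0,0,0,0,0,0,0.35,0,0,0,0,0,0,0.5,0,0,0,0,0,0,0.5,0,0,0,0,0,0,0.5,0,0,0,0,0,0,0.5,0,0,0,0,0,0,0.5]

```text
time: 19.4
tool_pos: [546.1, 162.8, 88.9]
tcp_rot: [-3.139, 0.002, -3.021]
contact_force: [0.7, -0.4, -0.3]
grip_width: 45.8
```

```bash
python3 go.py 0 185 230 180
```

```text
t 19.4 slide pos [  0.9 183.4  88.9] yawrel -180.0 F slide [ 0.63 -0.48 -0.26] w 45.8 q [ 0.16  0.58  1.59 -0.    0.96 -1.53]
world [545.1 164.3 230. ] shift [ 0.0015  0.0029 -0.3527] turn [-0.006  0.003  0.001] dist mm 141.1 rot deg 0.2
```

Call:
carry_out:
  moves: [0,0,-0.03,0,0,0,0.5,0,0,-0.08,0,0,0,0.5,0,0,-0.16,0,0,0,0.5,0,0,-0.27,0,0,0,0.5,0.06,0,-0.38,0,0,0,0.5,0.16,0,-0.4,0,0,0,0.5,0.26,0,-0.4,0,0,0,0.5,0.3,0,-0.4,0,0,0,0.5]

```text
time: 20.2
tool_pos: [423.7, 148.5, 250.2]
tcp_rot: [-3.139, 0.003, -3.02]
contact_force: [-0.1, -0.6, -0.4]
grip_width: 45.8
```

```bash
python3 go.py;python3 - <<'E'
from h import *
for n in("scene","top"): cv2.imwrite(f"pics/{n}12.png",capture(n)[:,:,::-1])
from fit import *
p=np.load("p.npy"); p[3]=p[5]-130; p[4]=0
for n,o in(("scene",(220,190)),("top",(190,150))):
    off=p[6:8] if n=="scene" else p[8:10]
    im=cv2.imread(f"pics/{n}12.png")
    if n=="top": im=(255*(im/255.)**.5).astype(np.uint8)
    im=cv2.resize(im[o[1]:o[1]+150,o[0]:o[0]+240],None,fx=3.3,fy=3.3,interpolation=cv2.INTER_CUBIC)
    def poly(pts,c):
        q=(proj(n,np.array(pts))-off-o+.5)*3.3-.5
        cv2.polylines(im,[q.round().astype(int)],True,c,1)
    poly([W(p,a,b+p[5],48) for a,b in((-30,0),(30,0),(30,26),(-30,26))],(255,0,0))
    poly([tray(p,a,b,65) for a,b in((-45,-130),(45,-130),(45,10),(-45,10))],(255,0,255))
    cv2.imwrite(f"pics/o12{n}.png",im)
E
```

```text
t 20.2 slide pos [-122.4  184.   250.2] yawrel -179.9 F slide [-0.13 -0.6  -0.35] w 45.8 q [ 0.17  0.2   1.71 -0.    1.23 -1.52]
```

View pics/o12scene.png

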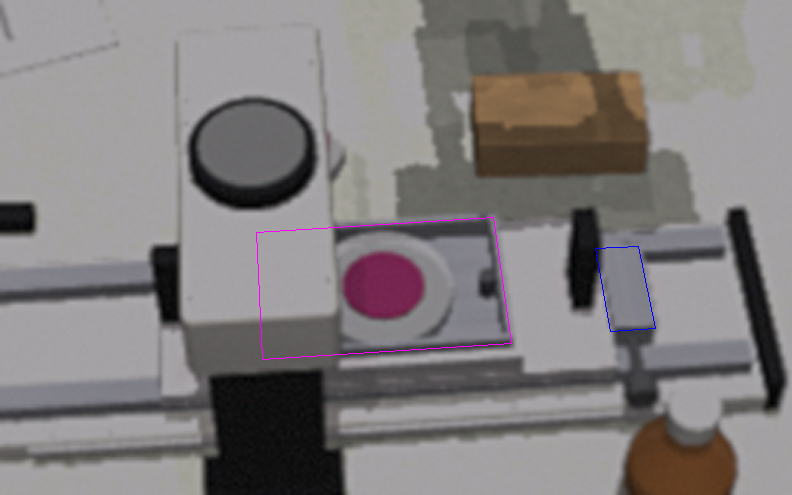

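View pics/o12top.png

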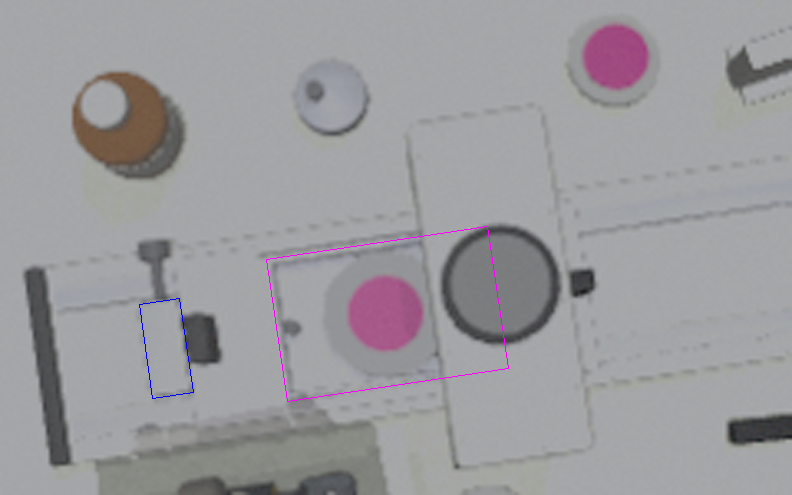

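View pics/scene12.png

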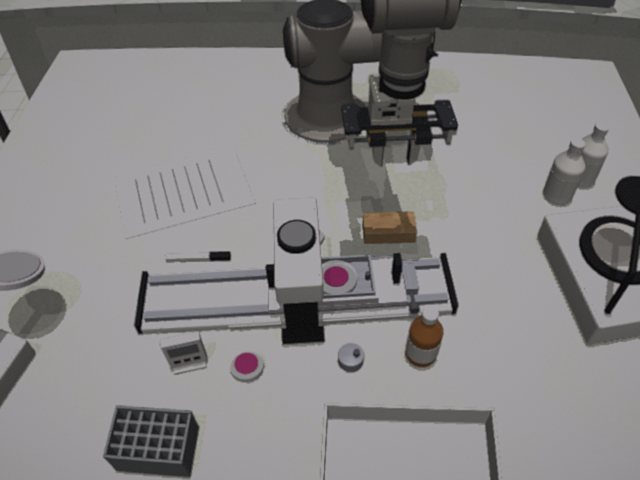

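The stop is where it was in both views. The nose is up against it, the tray is square and the bystanders look unmoved. Handing in.

```bash
python3 -c "
from plant import *
print(close_job())"
```

```text
the job is handed in; nothing more can be done
None
```

The job is done and handed in at about 20 s of the 54 s allowed.

- **Tray:** I pushed it square with closed fingers until it met the fence at 8.8 N. The last pictures match a square-tray overlay in both views, though the bridge housing hides its free end.
- **Near grip:** I pushed it from behind with closed fingers, without gripping it, until the far grip stood about 152 mm beyond the bridge's middle. Then I backed the hand off.
- **Far grip:** I gripped it (14 mm opening) and drew the sled on in small steps. Force rose from about 3 N to 7.8 N as it met the stop, then to 11.8 N with only 0.1 mm more movement. That is roughly 9 N on the stop, well under its 22 N slip limit.
- **Release:** I relaxed the pull, opened the fingers, rose and drew clear. The tool reads zero within noise, so the arm touches nothing.

**Last checks:** In both camera views the stop shows no visible shift, and the nose lies against it. The dishes, bottle, timer, counter, box and marker all look unmoved.

**Disagreements:** The felt contact put the sled's final position about 1.5 mm beyond the camera estimate of the stop, which is within the calibration error. Two move calls were refused because I left out a number; nothing moved, and I sent them again.

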